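# Stand the large drive in the drive bay and close the retainer

### The arm

A 6-joint arm with a two-finger parallel gripper is mounted at the origin on the work surface. World frame = base frame: x ahead of the robot, y to its left, z up, the work surface at z = 0. Lengths are in mm, angles in degrees, forces in N, time in s.
With the tool pointing down it reaches from about 300 to 875 mm from the base axis. Payload 6.4 kg.
Tool frame: the origin (TCP) lies on the centre line of the jaws, within the pads' length; the fingertips stand 8 mm ahead of it and the grasp point (between the pads) lies 11 mm behind it; z points along the fingers, y is the direction in which the jaws open and shut (so a half turn about z gives the same grasp; the last joint's range is limited). The gripper opens to 88 mm and grips with 3 to 60 N. Pads are 18 mm wide; open, the fingers measure 123 mm over their backs; the gripper's body (75 mm by 187 mm) begins 45 mm behind the grasp point.
Start: joints at [57.966, 10.359, 92.074, -0, 77.567, -11.82], TCP at [198.667, 539.604, 246.714] pointing down, gripper open.
Joint ranges: [-171.53, 171.53], [-51.25, 118.39], [17.06, 147.69], [-65.23, 245.23], [0, 150.52], [-178.68, 178.68]. Speed limits (degrees/s): [147.25, 147.25, 172.46, 180, 180, 180].

### API

Orientations are given as [roll, pitch, yaw] about the fixed x, y, z axes, in that order (R = Rz(yaw) Ry(pitch) Rx(roll)).
In Python, from plant import arm gives the robot as it stands. Calls block until the motion is done:
- arm.move_pose(position, orientation): joint-space move of the TCP to a pose.
- arm.move_l(position, orientation=None, velocity=150, threshold=None): straight line of the TCP; orientation=None keeps the orientation; velocity is the mean speed in mm/s. With threshold (N) it stops when the force on the tool has changed by that much, and returns True; else False.
- arm.goto_joints(angles): joint-space move.
- arm.open() and arm.gripper_close(): open the fingers fully, or close them until they stop; the grip force is fixed at half the most.
- arm.wait(seconds).
- arm.solve_ik(position, orientation): joint angles nearest the present ones, or None.
- arm.grab_frame(name): name is "scene" or "top" or "wrist"; returns (picture, depth): 420x560x3 uint8, blue, green, red; 420x560 float32, mm along the optical axis (not along the pixel's ray), 0 where there is no reading.
- arm.calibration(name): a dict with "intrinsics" (3x3 intrinsics, pixels), "world_from_camera" (4x4, takes a point from camera to world coordinates). Camera axes: x right, y down, z forward; pixel columns grow to the right and rows downward; lengths in mm; the calibration is good to about 2 mm. A picture is of the moment at which its call begins: read the wrist's pose just before it. calibration takes no time and is no camera call; for the wrist camera it gives the pose at the moment of the call.
A pose or a line that the arm cannot do raises arm.PlanningError and nothing moves.
- arm.hand_in(): hands the job in, once; it reports no verdict.
Readings, each from a call of its own:
- arm.get_time_s(): time.
- arm.get_joint_positions(): joint angles.
- arm.get_dq(): joint speeds.
- arm.get_joint_efforts(): joint torques, N m.
- arm.get_tcp_pos(): TCP position.
- arm.get_tcp_rot(): TCP orientation.
- arm.get_force(): force on the tool from outside, world axes, zero at the start.
- arm.get_moment(): the same for the moment, N m.
- arm.get_grip_width(): finger opening in mm.
Only numpy, scipy, OpenCV 4.12 (cv2) and the standard library are available. Lean on these libraries where they do the work, as an engineer would, in place of code of your own. Each camera call takes 0.05 s, during which the arm holds its last target.

### The job

Take the larger of the two flat drives leaning on the sloped rest and stand it upright on its long thin edge on the floor of the white drive bay, between the fixed wall and the pulled-back retainer, parallel to the wall and with its ends about level with the wall's ends; set it down softly and let go so that it stands there by itself. Then push the retainer's tab towards the wall until the drive is held flat and snug between the retainer and the wall, and move clear. Leave the small drive on its rest and do not disturb the other things on the desk.

Things in the scene. Friction and masses are not known exactly. Their poses are not given: they have to be found in the camera images.
- drive_center (a point): Centre of the large drive, a flat aluminium box with white faces, 0.2 to 0.45 kg: x across its 16 mm thickness, y along its 147 mm length, z along its 100 mm width. At the start it leans on the rest on a long edge, tilted 40 deg from upright to the rest's -x side: z points up the slope, x up and to the rest's +x. Grip it across the thickness at the middle of its upper edge, free on both sides
- smalldrive_center (a point): Centre of the small drive, 100 x 70 x 10 mm, aluminium with white faces, leaning on the rest's other place in the same way (same axes); it must stay there. Which drive is in which place varies
- rest: Fixed black plastic rest, base plate 110 (x) x 310 (y) x 6 mm; origin under its middle, on the table, z up, x about to the robot's left. Two places at y = +78 and -78 mm, each with a toe ledge 24 mm above the table and two sloping prongs, 14 mm wide, 38 mm either side of the place's middle, reaching 60 mm up the slope; between the prongs nothing touches the drive's back
- bay: Fixed white steel drive bay, floor plate 200 (x) x 180 (y) mm, its top 6 mm above the table; origin under its middle, on the table, z up, x about to the robot's right. The fixed wall is 150 mm long (along y, centred on y = 0), top 56 mm above the table, inner face at x = +75 mm. The drive stands between this and the retainer, its length along y
- retainer (a joint): Slide of the retainer along the bay's +x, in m: 0 = fully back, 0.072 = end stop; starts at 0 to 0.01; about 3 N friction, stays where left. Its plate (130 mm long in y, 5 mm thick, top 56 mm above the table) has its face at bay x = -5 mm + joint value: gap to the wall 80 mm at 0. With the drive snug it reads 0.064
- retainer_tab (a point): Middle of the top edge of the retainer's upright tab, 88 mm above the table; the tab is 10 mm thick (bay x), 60 mm wide (bay y), reaches down to the bay floor; its front side is 60 mm behind (-x of) the plate's face. Push its back (-x) face to slide the retainer
- drive: The same large drive; origin at the middle of its lower long edge face, 50 mm from its centre
- fan_center (a point): White 120 x 120 x 25 mm fan lying flat on the table (centre); bystander
- screwdriver_grip (a point): Screwdriver, 170 mm, lying on the table (middle of its handle); bystander
- pump_center (a point): Pump: grey 62 mm square block with a black round motor, 75 mm high (centre); bystander
- mug_rim (a point): White mug, 80 mm wide, 95 mm high (centre of its mouth); bystander
Not all that is in view belongs to the job. What is shaped like the drive but orange or yellow is not meant.

How it is judged:
By the outcome, as a careful person would: the job done as asked, in the order asked, and still so for the second after the job is handed in, with the robot touching nothing.
It also fails if it takes over 58 s, if anything falls off the work surface, if the arm or the gripper's body presses on something with over 40 N, if the wrist force passes 120 N, or if a joint passes its speed limit or range.

## Working session

There is one attempt and no reset: what is moved stays moved. The work goes in short steps, each a Python script; the robot and the scene stay as the last script left them, time stands still between calls to the robot, and variables do not carry over. Pictures are saved under pics/ and viewed, and the job is handed in when it is done.

```bash
ls; mkdir -p pics; python3 - <<'E'
from plant import arm
import cv2,numpy as np
for n in ("scene","top","wrist"):
    p,d=arm.grab_frame(n); c=arm.calibration(n)
    cv2.imwrite(f"pics/{n}0.png",p); np.savez(f"{n}0.npz",p=p,d=d,K=c["intrinsics"],T=c["world_from_camera"])
    print(n,np.round(c["intrinsics"],1).tolist(),np.round(c["world_from_camera"],3).tolist(),(d>0).mean())
print(arm.get_time_s(),arm.get_tcp_rot(),arm.get_grip_width())
E
```

```text
pics
scene [[380.9, 0.0, 281.8], [0.0, 380.9, 205.5], [0.0, 0.0, 1.0]] [[-0.477, 0.652, -0.589, 981.659], [0.879, 0.342, -0.333, 359.562], [-0.016, -0.677, -0.736, 772.11], [0.0, 0.0, 0.0, 1.0]] 0.996016156462585
top [[409.9, 0.0, 285.9], [0.0, 409.9, 209.4], [0.0, 0.0, 1.0]] [[0.02, -0.994, 0.105, 339.122], [-1.0, -0.018, 0.019, 58.438], [-0.017, -0.106, -0.994, 1200.069], [0.0, 0.0, 0.0, 1.0]] 0.9961181972789116
wrist [[321.4, 0.0, 280.6], [0.0, 321.4, 212.1], [0.0, 0.0, 1.0]] [[0.344, 0.893, 0.289, 123.77], [0.939, -0.327, -0.107, 567.327], [-0.001, 0.308, -0.951, 384.396], [0.0, 0.0, 0.0, 1.0]] 0.996156462585034
0.15 [-1.79925894e+02 -1.62971145e-02  1.59787176e+02] 88.37149931752253
```

View pics/scene0.png

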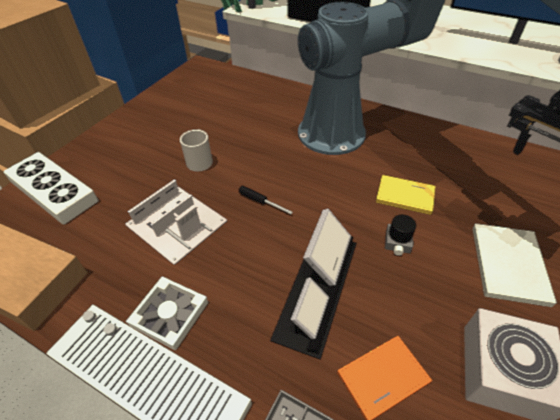

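View pics/top0.png

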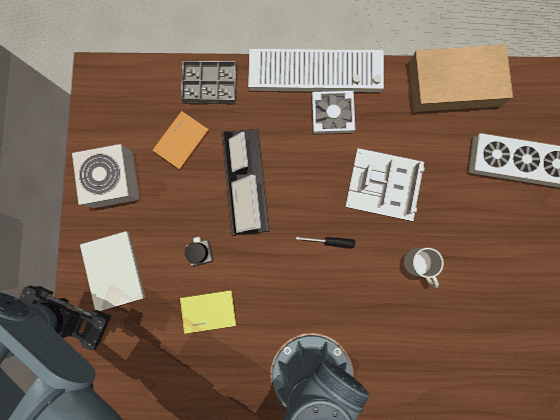

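View pics/wrist0.png

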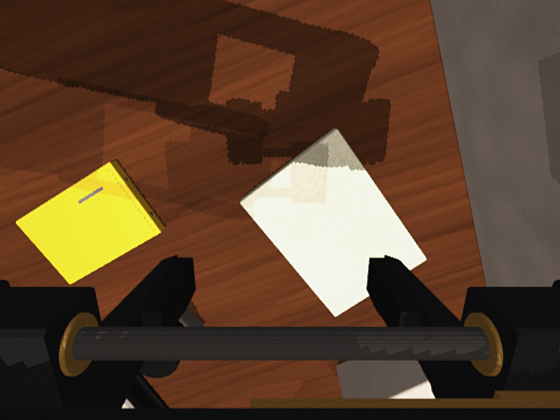

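```bash
python3 - <<'E'
import cv2,numpy as np
t=np.load("top0.npz")["p"];s=np.load("scene0.npz")["p"]
z=lambda im,r,c,k:cv2.resize(im[r[0]:r[1],c[0]:c[1]],None,fx=k,fy=k,interpolation=cv2.INTER_CUBIC)
cv2.imwrite("pics/z1.png",np.hstack([z(t,(140,230),(335,435),4),z(t,(120,240),(205,280),3)[:360]]))
a=z(s,(170,270),(115,235),4);b=z(s,(200,360),(265,365),2.5)
cv2.imwrite("pics/z2.png",np.hstack([a,b[:400]]))
E
```

```text
(no output)
```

View pics/z1.png

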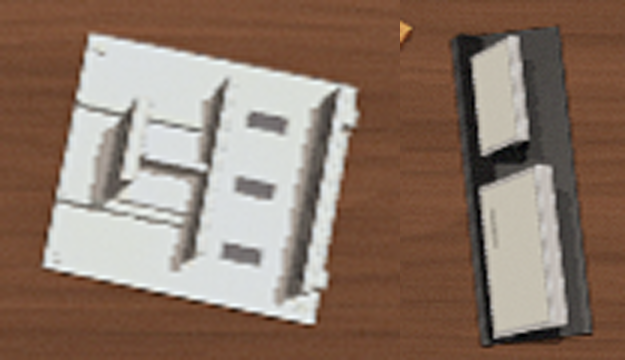

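View pics/z2.png

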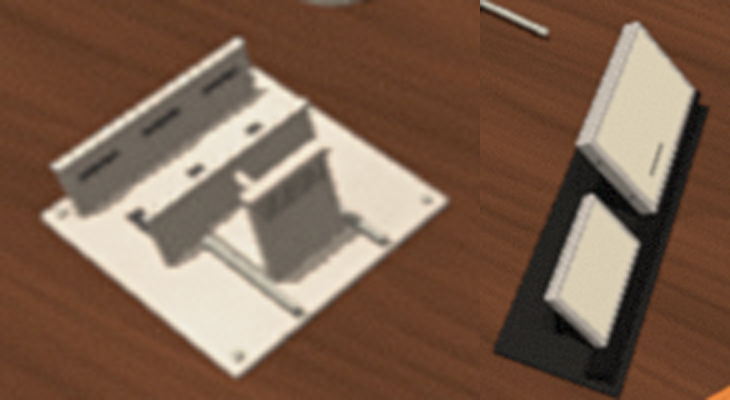

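```bash
cat > h.py <<'E'
import cv2,numpy as np
def cloud(d,K,T):
    v,u=np.mgrid[:420,:560]; P=np.stack([(u-K[0,2])/K[0,0]*d,(v-K[1,2])/K[1,1]*d,d],-1)
    W=P@T[:3,:3].T+T[:3,3]; W[d<=0]=np.nan; return W
def load(n): f=np.load(n+".npz"); return f["p"],cloud(f["d"].astype(float),f["K"],f["T"]),f["K"],f["T"]
def rect(xy):
    (c,(a,b),ang)=cv2.minAreaRect(np.float32(xy)); return np.round(c,1),round(a,1),round(b,1),round(ang,2)
E
python3 - <<'E'
from h import *
for n in("top0","scene0"):
    p,W,K,T=load(n); x,y,z=W[...,0],W[...,1],W[...,2]
    hsv=cv2.cvtColor(p,cv2.COLOR_BGR2HSV); low=hsv[...,1]<70
    print(n,"table z",np.nanmedian(z[(x>250)&(x<600)&(y>-300)&(y<300)&(abs(z)<15)&~low]))
    box=(x>380)&(x<620)&(y<-70)&(y>-330)
    fl=box&low&(z>2)&(z<11)
    m=cv2.morphologyEx(fl.astype(np.uint8),cv2.MORPH_OPEN,np.ones((2,2)))>0
    print("floor",rect(W[m][:,:2]),m.sum(),np.median(z[m]))
    for lo,hi in((50,62),(80,94)):
        m=box&low&(z>lo)&(z<hi); nn,l,s,c=cv2.connectedComponentsWithStats(m.astype(np.uint8))
        for i in range(1,nn):
            if s[i,4]>8: q=W[l==i]; print(lo,s[i,4],rect(q[:,:2]),np.round(np.percentile(q[:,2],[50,95]),1))
    box=(x>300)&(x<720)&(y<220)&(y>80)
    m=box&(hsv[...,2]>120)&(hsv[...,1]<60)&(z>20)
    nn,l,s,c=cv2.connectedComponentsWithStats(m.astype(np.uint8))
    for i in range(1,nn):
        if s[i,4]<100: continue
        q=W[cv2.erode((l==i).astype(np.uint8),np.ones((3,3)))>0]
        for k in range(6):
            c0=q.mean(0); u,ss,vt=np.linalg.svd(q-c0,full_matrices=False); nrm=vt[2]*np.sign(vt[2][2])
            r=abs((q-c0)@nrm); q=q[r<max(1.5,2*np.median(r))]
        print("face",s[i,4],len(q),np.round(c0,1),nrm.round(3),"tilt",np.degrees(np.arccos(nrm[2])).round(1),"az",np.degrees(np.arctan2(nrm[1],nrm[0])).round(1))
        # in-plane rect
        full=W[l==i]; full=full[abs((full-c0)@nrm)<2.5]
        a=np.cross(nrm,[0,0,1]);a/=np.linalg.norm(a); b=np.cross(a,nrm); b*=np.sign(b[2])
        r=rect(np.c_[(full-c0)@a,(full-c0)@b]); cen=c0+a*r[0][0]+b*r[0][1]
        print("  ",r,"facecentre",cen.round(1),"along",a.round(3),"zrange",np.nanpercentile(full[:,2],[1,99]).round(1))
E
```

```text
top0 table z 0.9609999580858357
floor (array([ 542.1, -210.2]), 202.8, 176.6, 78.71) 2400 nan
50 97 (array([ 546.3, -205. ]), 5.9, 129.9, 78.95) [56.5 60.1]
50 138 (array([ 531.6, -281.8]), 7.6, 148.6, 79.17) [56.1 59.2]
80 88 (array([ 558.2, -143.4]), 10.3, 59.2, 78.89) [88.  91.6]
face 256 94 [615.7 208.9  73.1] [-0.092  0.723  0.685] tilt 46.7 az 97.3
   (array([8.4, 1.4]), 100.6, 34.8, 11.23) facecentre [624.1 209.   74.1] along [ 0.992  0.126 -0.   ] zrange [55.5 82.4]
face 1082 524 [466.2 191.7  79.9] [-0.103  0.749  0.655] tilt 49.1 az 97.8
   (array([ 6.1, -8.3]), 95.9, 145.5, 89.8) facecentre [471.5 198.   73.6] along [ 0.991  0.136 -0.   ] zrange [ 41.2 108.7]
scene0 table z 0.9435498182861011
floor (array([ 549. , -202.8]), 193.5, 185.0, 77.15) 1808 nan
50 188 (array([ 535.1, -285.4]), 11.0, 149.6, 79.04) [55.3 58.7]
50 162 (array([ 549.6, -208.7]), 11.3, 130.3, 77.91) [55.4 58.3]
50 75 (array([ 563.4, -143.7]), 8.5, 58.6, 73.76) [55.6 61.6]
80 130 (array([ 563. , -146.2]), 13.2, 59.4, 80.89) [87.8 90.7]
face 1661 1056 [479.5 193.   76.1] [-0.102  0.752  0.651] tilt 49.4 az 97.7
   (array([-3.6, -7.7]), 149.6, 98.2, 0.52) facecentre [475.3 197.5  70.2] along [ 0.991  0.134 -0.   ] zrange [ 37.3 106.8]
face 593 334 [628.  209.2  70.9] [-0.101  0.728  0.679] tilt 47.3 az 97.9
   (array([ 2.3, -5.8]), 100.2, 38.9, 1.77) facecentre [629.7 213.4  66.7] along [ 0.99   0.138 -0.   ] zrange [52.9 80.3]
```

```bash
cat >> h.py <<'E'
from scipy.spatial.transform import Rotation as R
Z=np.array([0,0,1.])
az=lambda a:np.array([np.cos(np.radians(a)),np.sin(np.radians(a)),0])
ex=az(97.8); dz=np.cos(np.radians(40))*Z-np.sin(np.radians(40))*ex; dx=np.cos(np.radians(40))*ex+np.sin(np.radians(40))*Z
C=np.array([474.2,191.6,66.9]); 
def ori(y,z): 
    return R.from_matrix(np.c_[np.cross(y,z),y,z]).as_euler("xyz",degrees=True)
bx=az(-100.9); by=az(-10.9)
wallc=np.array([533.4,-283.6,0])
def og(s): return ori(s*dx,-dz)
def op(s): return ori(-s*bx,-Z)
TG=C+dz*(50-22)
E
python3 - <<'E'
from h import *
from plant import arm
for s in(1,-1):
    print(s,og(s),op(s))
    for p,o in((TG+dz*120,og(s)),(TG,og(s)),(TG+Z*120,og(s)),(np.array([480,100,300]),op(s)),(wallc-13*bx+Z*85,op(s)),(wallc-170*bx+Z*85,op(s))):
        q=arm.solve_ik(list(p),list(o)); print(np.round(p),None if q is None else np.round(q,0))
E
```

```text
1 [ 140.     0.  -172.2] [180.    0.  169.1]
[487.  97. 180.] [ -24.   14.  106.   33.   85. -132.]
[477. 174.  88.] [ -16.   21.  110.   38.   72. -133.]
[477. 174. 208.] [ -16.    9.  108.   36.   84. -124.]
[480 100 300] [ -2.  -3. 100.   0.  83. -81.]
[ 536. -271.   85.] [ -38.   24.   95.    0.   61. -117.]
[ 566. -117.   85.] [ -23.   22.   98.    0.   60. -103.]
-1 [-140.     0.     7.8] [180.    0.  -10.9]
[487.  97. 180.] [-24.  14. 106.  33.  85.  48.]
[477. 174.  88.] [-16.  21. 110.  38.  72.  47.]
[477. 174. 208.] [-16.   9. 108.  36.  84.  56.]
[480 100 300] [ -2.  -3. 100.  -0.  83.  99.]
[ 536. -271.   85.] [-38.  24.  95.  -0.  61.  63.]
[ 566. -117.   85.] [-23.  22.  98.  -0.  60.  77.]
```

```bash
python3 - <<'E'
from h import *
from plant import arm
s=1
arm.move_l([199,540,330],velocity=250)
arm.move_pose(list(TG+dz*130+Z*80),list(og(s)))
arm.move_l(list(TG+dz*90),list(og(s)),velocity=200)
c=arm.calibration("wrist");p,d=arm.grab_frame("wrist")
cv2.imwrite("pics/w1.png",p);np.savez("w1.npz",p=p,d=d,K=c["intrinsics"],T=c["world_from_camera"])
print(arm.get_time_s(),arm.get_tcp_pos(),TG+dz*90,arm.get_force())
E
```

```text
3.3667 [485.40961224 116.27661194 158.49054619] [484.49388203 116.45282853 157.29324429] [-0.32292688 -0.12778041  0.80460869]
```

View pics/w1.png

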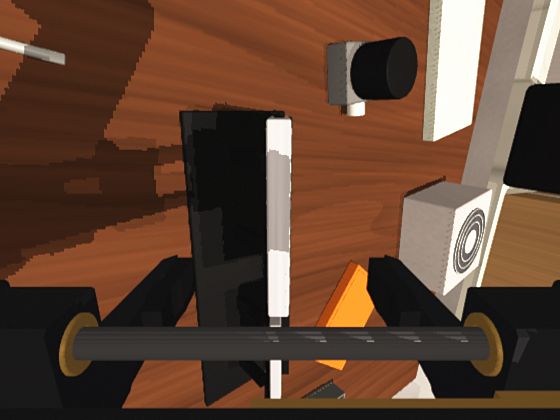

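The large drive's upper edge runs along columns 267–292, rows 118–316, and it is centred between the fingers (column ~281). The orange case is only in the background. Next I'll measure that edge from this view.

```bash
python3 - <<'E'
from h import *
p,W,K,T=load("w1")
hsv=cv2.cvtColor(p,cv2.COLOR_BGR2HSV)
m=(hsv[...,1]<60)&(hsv[...,2]>100); m[:, :255]=0; m[:,300:]=0; m[325:]=0;m[:100]=0
up=(W-C)@dz; m&=(up>35)&(up<65)
q=W[m]; e=np.cross(dz,dx)
print(m.sum(),"up",np.percentile((q-C)@dz,[5,50,95]).round(1),"x",np.percentile((q-C)@dx,[2,50,98]).round(1),"y",np.percentile((q-C)@e,[1,99]).round(1))
print("yaw slope",np.degrees(np.polyfit((q-C)@e,(q-C)@dx,1)[0]).round(2))
E
```

```text
4559 up [43.9 45.1 46.2] x [-8.4 -0.7  7. ] y [-71.6  72. ]
yaw slope 0.0
```

```bash
python3 - <<'E'
from h import *
from plant import arm
s=1; G=TG-2*dz-0.5*dx
f0=np.array(arm.get_force())
print(arm.move_l(list(G),list(og(s)),velocity=80,threshold=12))
print(arm.get_tcp_pos()-G,arm.get_force()-f0)
arm.gripper_close(); arm.wait(0.3)
print(arm.get_grip_width(),arm.get_force()-f0)
arm.move_l(list(G+Z*15+dx*2),list(og(s)),velocity=40)
print(arm.get_grip_width(),arm.get_force()-f0,arm.get_time_s())
arm.move_l(list(G+Z*130),list(og(s)),velocity=150)
c=arm.calibration("wrist");p,d=arm.grab_frame("wrist")
cv2.imwrite("pics/w2.png",p);np.savez("w2.npz",p=p,d=d,K=c["intrinsics"],T=c["world_from_camera"])
print(arm.get_grip_width(),arm.get_force()-f0,arm.get_moment(),arm.get_time_s())
E
```

```text
False
[ 0.50535556 -0.30419304  0.363873  ] [ 0.30230467  0.89544232 -0.63150004]
15.562275518065261 [ 0.59215636 -0.24767971 -2.42922951]
16.104828886161734 [ 0.50241455  0.30274731 -2.72080145] 6.6083
15.509134724725826 [-0.2825622   0.60862174 -3.06109835] [-0.52738851 -0.05263025  0.00331667] 7.5667
```

View pics/w2.png

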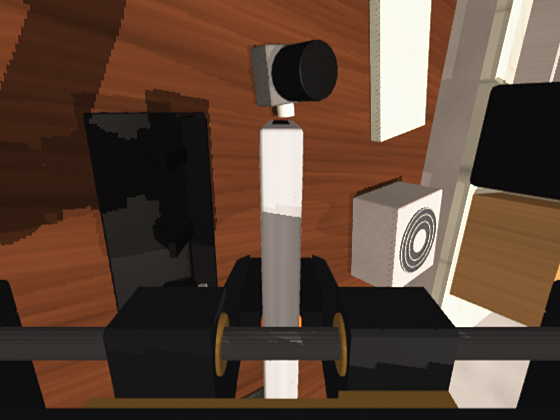

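```bash
python3 - <<'E'
from h import *
from plant import arm
s=1
P=wallc-17*bx
arm.move_pose([470,60,300],list(op(s)))
arm.move_pose(list(P+Z*230),list(op(s)))
arm.wait(0.2)
c=arm.calibration("wrist");p,d=arm.grab_frame("wrist")
cv2.imwrite("pics/w3.png",p);np.savez("w3.npz",p=p,d=d,K=c["intrinsics"],T=c["world_from_camera"])
p,d=arm.grab_frame("scene");c=arm.calibration("scene");cv2.imwrite("pics/s3.png",p);np.savez("s3.npz",p=p,d=d,K=c["intrinsics"],T=c["world_from_camera"])
print(arm.get_tcp_pos()-P,arm.get_tcp_rot(),op(s),arm.get_force(),arm.get_moment(),arm.get_time_s())
E
```

```text
[  0.36836351   0.86332403 230.50584507] [-1.79984836e+02  3.94091464e-02  1.69182496e+02] [180.    0.  169.1] [-0.99780792  0.3487116  -1.93110566] [0.05023394 0.03583498 0.00829652] 9.8167
```

View pics/w3.png

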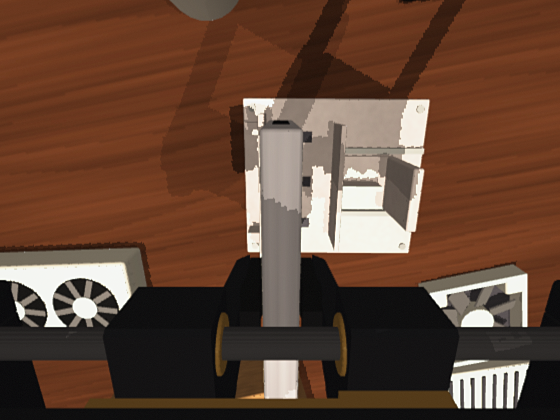

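View pics/s3.png

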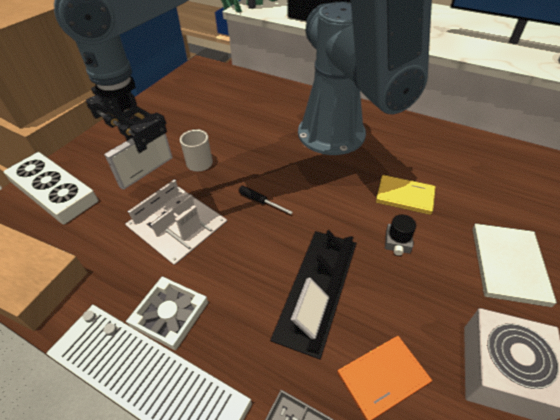

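```bash
python3 - <<'E'
from h import *
P=wallc-17*bx
p,W,K,T=load("s3"); hsv=cv2.cvtColor(p,cv2.COLOR_BGR2HSV)
rel=W-P; xx,yy,z=rel@bx,rel@by,W[...,2]
m=(abs(xx)<25)&(abs(yy)<95)&(z>140)&(z<275)&(hsv[...,1]<60)&(hsv[...,2]>90)
n,l,st,_=cv2.connectedComponentsWithStats(m.astype(np.uint8)); i=1+st[1:,4].argmax(); m=l==i
print(st[i])
q=np.c_[xx[m],yy[m],z[m]]; A=np.c_[q[:,1],q[:,2],np.ones(len(q))]
for k in range(6):
    co=np.linalg.lstsq(A,q[:,0],rcond=None)[0]; r=abs(q[:,0]-A@co); k_=r<max(1.2,2.5*np.median(r)); A,q=A[k_],q[k_]
print("face x=",co.round(4),"yaw err deg",np.degrees(co[0]).round(2),"lean",np.degrees(co[1]).round(2),"face x median",np.median(q[:,0]).round(1))
print("rect y,z",rect(q[:,1:]), np.percentile(q[:,1],[1,99]).round(1),np.percentile(q[:,2],[1,99]).round(1))
# wall in same view, z top; inner edge
ws=np.array([535.1,-285.4,0]); print("scene wall rel P",(ws-P)@bx,(ws-P)@by)
p0,W0,_,_=load("scene0"); r0=W0-P; h0=cv2.cvtColor(p0,cv2.COLOR_BGR2HSV)
a,b,c=r0@bx,r0@by,W0[...,2]
m=(a>5)&(a<35)&(abs(b)<70)&(c>20)&(c<50); q=np.c_[a[m],b[m],c[m]]
A=np.c_[q[:,1:],np.ones(len(q))]
for k in range(6):
    co=np.linalg.lstsq(A,q[:,0],rcond=None)[0]; r=abs(q[:,0]-A@co); k_=r<max(1.2,2.5*np.median(r)); A,q=A[k_],q[k_]
print("wall inner",co.round(4),np.median(q[:,0]),len(q))
m=(a>8)&(a<30)&(abs(b)<100)&(c>20)&(c<60); print("wall y",np.percentile(b[m],[1,99]))
for nm in("scene0","top0"):
    _,W0,_,_=load(nm);r0=W0-P;a,b,c=r0@bx,r0@by,W0[...,2]
    m=(abs(b)<60)&(c>52)&(c<60)&(a>-80)&(a<-45);print(nm,"plate top x",np.percentile(a[m],[3,50,97]))
    m=(abs(b)<60)&(c>52)&(c<60)&(a>0)&(a<35);print(nm,"wall top x",np.percentile(a[m],[3,50,97]))
p,W,_,_=load("w3"); r=W-P;a,b,c=r@bx,r@by,W[...,2];v,u=np.mgrid[:420,:560]
m=(c>240)&(c<275)&(u>258)&(u<305)&(v>118)&(v<320)
print("wrist: drive top z",np.median(c[m]),"x",np.percentile(a[m],[3,50,97]),"y",np.percentile(b[m],[1,99]),"slopes",np.degrees(np.polyfit(b[m],c[m],1)[0]),np.degrees(np.polyfit(b[m],a[m],1)[0]))
m=(c>52)&(c<60)&(a<-40)&(a>-85);print("wrist plate x",np.percentile(a[m],[3,50,97]),"y",np.percentile(b[m],[1,99]))
m=(c>82)&(c<94)&(a<-100)&(a>-160);print("wrist tab x",np.percentile(a[m],[3,50,97]),"y",np.percentile(b[m],[1,99]))
E
```

```text
[ 105  135   67   54 1906]
face x= [-5.0000e-04 -3.0000e-03 -7.7893e+00] yaw err deg -0.03 lean -0.17 face x median -8.4
rect y,z (array([  3.6, 202. ]), 146.3, 100.2, 0.25) [-67.9  75.5] [153.7 250.3]
scene wall rel P 18.44606342977071 2.009701608965806
wall inner [-5.30000e-03 -2.27000e-02  1.68941e+01] 16.131434060500094 291
wall y [-70.573387    76.83297474]
scene0 plate top x [-63.95569532 -61.36107443 -57.07840576]
scene0 wall top x [13.69668133 16.96351138 22.25164965]
top0 plate top x [-65.34297255 -63.24091819 -60.16992292]
top0 wall top x [12.26293889 15.33160616 18.94119244]
wrist: drive top z 249.97903291563634 x [-9.77028978 -1.78633909  6.13829525] y [-72.23891823   7.34699073] slopes 0.5531921495998785 -0.3874926054068383
wrist plate x [-63.09612415 -60.38905633 -58.21485189] y [-63.07818888  63.97696626]
wrist tab x [-127.35458479 -121.66384497 -118.09848004] y [-28.61180832  29.50687149]
```

Relative to the wall in the same scene view, the held drive is level within 0.3° and parallel to the wall. It has about 6–7 mm of gap and its ends are within about 1 mm. Setting it down now.

```bash
python3 - <<'E'
from h import *
from plant import arm
P=wallc-17*bx; o=list(op(1))
print(arm.move_l(list(P+Z*95),o,velocity=120,threshold=15),arm.get_tcp_pos()-P)
arm.wait(0.2); f0=np.array(arm.get_force())
hit=arm.move_l(list(P+Z*77),o,velocity=12,threshold=3)
t=arm.get_tcp_pos(); print(hit,t-P,arm.get_force()-f0,arm.get_moment(),arm.get_time_s())
E
```

```text
False [ 0.61049637 -0.44093407 95.96200921]
True [ 3.37619534e-02 -5.03293692e-02  8.69240346e+01] [-0.29495233  0.11417227  7.2994316 ] [ 0.06409347  0.10603937 -0.031002  ] 12.1
```

```bash
python3 - <<'E'
from h import *
from plant import arm
P=wallc-17*bx; o=list(op(1))
arm.wait(0.2);print(arm.get_tcp_pos(),arm.get_force())
arm.open(); arm.wait(0.3); print(arm.get_force(),arm.get_grip_width())
arm.move_l(list(P+Z*150),o,velocity=80)
arm.move_l(list(P+Z*230-120*bx),o,velocity=250)
for n in("scene","top","wrist"):
    c=arm.calibration(n);p,d=arm.grab_frame(n);cv2.imwrite(f"pics/{n}4.png",p);np.savez(f"{n}4.npz",p=p,d=d,K=c["intrinsics"],T=c["world_from_camera"])
print(arm.get_time_s())
z=lambda im,r,c,k:cv2.resize(im[r[0]:r[1],c[0]:c[1]],None,fx=k,fy=k,interpolation=cv2.INTER_CUBIC)
s=np.load("scene4.npz")["p"];t=np.load("top4.npz")["p"]
cv2.imwrite("pics/z4.png",np.hstack([z(s,(150,270),(115,235),3.3),z(t,(130,250),(330,450),3.3)]))
E
```

```text
[ 536.65465977 -266.95936466   86.92206537] [-0.49007758  0.81663703  6.43133279]
[-0.3679117   0.03937809  0.03937466] 87.88001966552906
15.5583
```

View pics/z4.png

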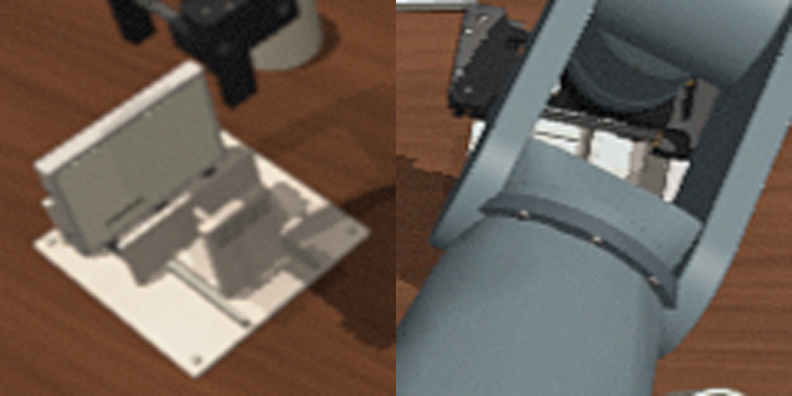

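View pics/wrist4.png

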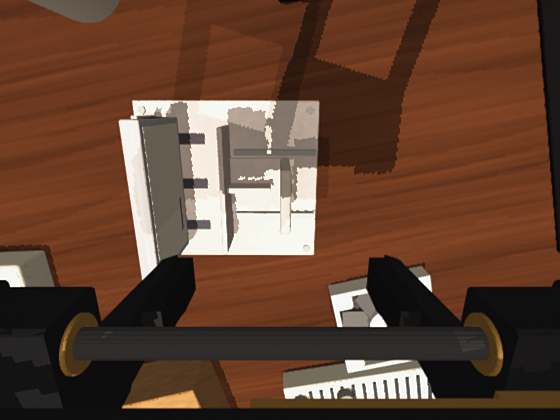

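The drive is standing by itself, flat and parallel, close to the wall. Next I'll push the tab with the gripper closed.

```bash
cat >> h.py <<'E'
P=wallc-17*bx; oq=list(ori(by,-Z)); 
def B(x,y,z): return list(P+x*bx+y*by+z*Z)
E
python3 - <<'E'
from h import *
from plant import arm
print(oq)
for s in(by,-by): print(np.round(arm.solve_ik(B(-165,1,60),list(ori(s,-Z))),0))
E
```

```text
[np.float64(180.0), np.float64(0.0), np.float64(79.10000000000002)]
[-22.  24.  99.  -0.  57. -11.]
[-22.  24.  99.  -0.  57. 169.]
```

```bash
python3 - <<'E'
from h import *
from plant import arm
arm.gripper_close()
arm.move_pose(B(-165,1,200),oq)
print("down",arm.move_l(B(-165,1,60),oq,velocity=150,threshold=10))
arm.wait(0.2); f0=np.array(arm.get_force())
pr=lambda n,h:print(n,h,((arm.get_tcp_pos()-P)@bx).round(1),((arm.get_force()-f0)@bx).round(1),arm.get_time_s())
pr("a",arm.move_l(B(-142,1,60),oq,velocity=60,threshold=8))
pr("b",arm.move_l(B(-90,1,60),oq,velocity=30,threshold=14))
c=arm.calibration("scene");p,d=arm.grab_frame("scene");cv2.imwrite("pics/s5.png",cv2.resize(p[150:270,115:235],None,fx=4,fy=4))
E
```

```text
down False
a False -141.5 -0.3 20.1333
b False -90.0 -1.3 22.0167
```

View pics/s5.png

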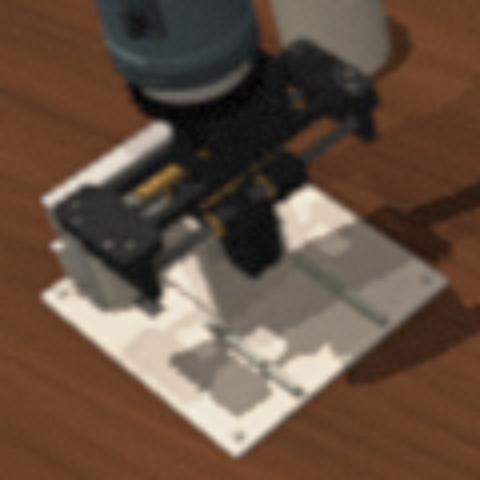

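The tab has moved with the fingers and the plate is now close to the drive. Now the slow final push.

```bash
python3 - <<'E'
from h import *
from plant import arm
f0=np.array(arm.get_force())
pr=lambda n,h:print(n,h,((arm.get_tcp_pos()-P)@bx).round(1),((arm.get_force()-f0)@bx).round(1),arm.get_time_s())
pr("c",arm.move_l(B(-55,1,60),oq,velocity=12,threshold=14))
E
```

```text
c True -81.8 1.5 23.2833
```

```bash
python3 - <<'E'
from h import *
from plant import arm
pr=lambda n,h:print(n,h,((arm.get_tcp_pos()-P)@bx).round(1),(arm.get_force()@bx).round(1),arm.get_time_s())
arm.wait(0.2);pr("c0",0)
for i in range(3):
    x=(arm.get_tcp_pos()-P)@bx
    pr("c",arm.move_l(B(x+8,1,60),oq,velocity=12,threshold=18)); arm.wait(0.2); pr("settle",0)
E
```

```text
c0 0 -82.4 -0.2 23.4833
c True -81.9 -2.2 23.9667
settle 0 -81.9 -0.4 24.1667
c True -82.0 0.1 24.6083
settle 0 -82.0 -0.0 24.8083
c True -82.0 -0.3 25.275
settle 0 -82.0 -0.6 25.475
```

```bash
python3 - <<'E'
from h import *
from plant import arm
arm.move_l(B(-120,1,60),oq,velocity=120)
arm.move_l(B(-150,1,220),oq,velocity=200)
arm.move_pose([380,60,380],oq)
for n in("scene","top"):
    c=arm.calibration(n);p,d=arm.grab_frame(n);np.savez(f"{n}6.npz",p=p,d=d,K=c["intrinsics"],T=c["world_from_camera"]);cv2.imwrite(f"pics/{n}6.png",p)
print(arm.get_time_s())
z=lambda im,r,c,k:cv2.resize(im[r[0]:r[1],c[0]:c[1]],None,fx=k,fy=k,interpolation=cv2.INTER_CUBIC)
s=np.load("scene6.npz")["p"];t=np.load("top6.npz")["p"]
cv2.imwrite("pics/z6.png",np.hstack([z(s,(150,270),(115,235),3.3),z(t,(130,250),(330,450),3.3)]))
for nm in("scene6","top6"):
    _,W0,_,_=load(nm);r0=W0-P;a,b,c=r0@bx,r0@by,W0[...,2]
    for n_,lo,hi,x0,x1 in(("plate",51,61,-30,0),("wall",51,61,8,35),("drivetop",101,112,-12,28),("tab",83,94,-90,-50)):
        m=(abs(b)<90)&(c>lo)&(c<hi)&(a>x0)&(a<x1)
        if m.sum()>8: q=np.c_[a[m],b[m]];print(nm,n_,m.sum(),rect(q),np.median(c[m]).round(1))
    m=(a>-15)&(a<15)&(abs(b)<60)&(c>65)&(c<98); q=np.c_[b[m],c[m],np.ones(m.sum())]
    if m.sum()>30: co=np.linalg.lstsq(q,a[m],rcond=None)[0];print("face",np.degrees(co[:2]).round(2),np.median(a[m]))
E
```

```text
28.175
scene6 plate 176 (array([-4.3,  1.6]), 141.9, 8.5, 89.95) 56.6
scene6 drivetop 352 (array([6.6, 2.9]), 146.0, 21.6, 89.12) 106.6
scene6 tab 105 (array([-67.1,   2.5]), 60.2, 12.0, 89.64) 88.5
face [ 0.48 -0.12] -0.45098220175122766
top6 plate 121 (array([-5.6, -1.1]), 144.7, 6.8, 89.7) 56.4
top6 drivetop 343 (array([ 4.5, -1.7]), 147.4, 17.5, 89.79) 106.4
top6 tab 85 (array([-68.1,  -1.8]), 60.0, 10.8, 89.91) 88.2
face [0.15 0.34] -3.248472120356822
```

View pics/z6.png

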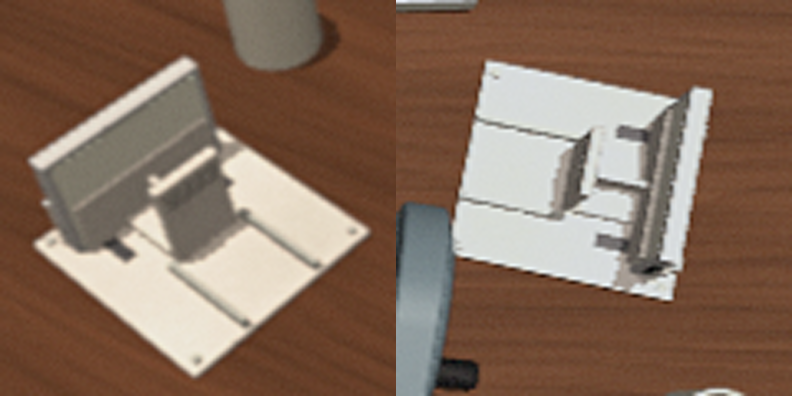

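View pics/scene6.png

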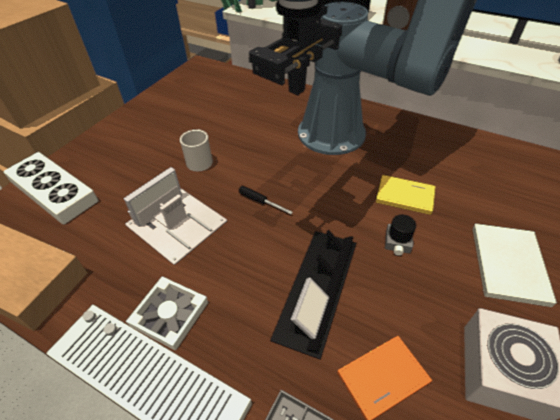

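Drive is flat between plate and wall, and everything else looks undisturbed. I'll take one close look straight down at the drive/wall gap before handing in.

```bash
python3 - <<'E'
from h import *
from plant import arm
arm.move_pose(B(90,0,230),oq); arm.wait(0.2)
c=arm.calibration("wrist");p,d=arm.grab_frame("wrist");np.savez("w7.npz",p=p,d=d,K=c["intrinsics"],T=c["world_from_camera"]);cv2.imwrite("pics/w7.png",p)
print(arm.get_time_s(),((c["world_from_camera"][:3,3]-P)@bx))
p,W,_,_=load("w7");r0=W-P;a,b,c=r0@bx,r0@by,W[...,2]
for n_,lo,hi,x0,x1 in(("plate",51,61,-30,2),("wall",51,61,8,35),("drivetop",101,112,-12,28),("tab",83,94,-90,-50)):
    m=(abs(b)<90)&(c>lo)&(c<hi)&(a>x0)&(a<x1)
    if m.sum()>8: print(n_,m.sum(),rect(np.c_[a[m],b[m]]),np.median(c[m]).round(1))
E
```

```text
30.1167 8.866035169682148
plate 469 (array([-4.8,  0. ]), 2.8, 129.0, 0.14) 56.3
wall 813 (array([18.9,  0.1]), 4.6, 149.1, 0.03) 56.4
drivetop 4065 (array([6.6, 0.7]), 16.5, 146.7, 0.16) 106.4
tab 1106 (array([-65. ,   0.7]), 9.0, 59.0, 0.13) 88.2
```

View pics/w7.png

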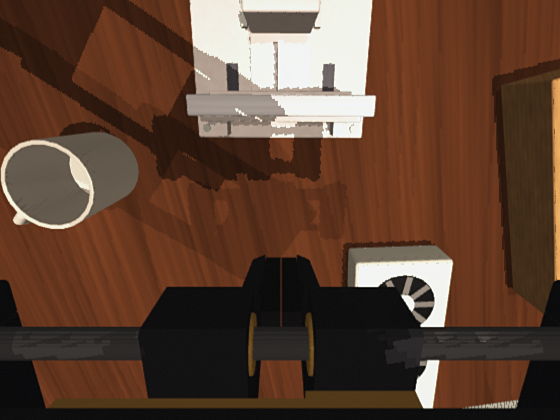

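```bash
python3 - <<'E'
from plant import arm
print(arm.get_force(),arm.get_time_s()); arm.hand_in()
E
```

```text
[ 0.0428999  -0.76740665  0.26470578] 30.1167
the job is handed in; nothing more can be done
```

The large drive now stands on its long edge in the bay, held between the retainer and the wall. I handed the job in at about 30 s on the robot's clock; the hand-in reports no verdict.

- **Placing:** I gripped the drive at the middle of its upper edge (about 15.5 mm grip width) and set it down with about 7 N of contact. I then let go, and a picture showed it standing by itself.
- **Retainer:** I pushed the tab with closed fingers until it met a firm stop. Three more pushes, each set to stop at an 18 N force change, moved it no further. Then I moved clear.
- **Final fit:** In the last close view the drive was parallel to the wall within about 0.2° and its centre was within 1 mm of the wall's along the length. Its top was at 106 mm, as it should be standing on the bay floor.
- **Surroundings:** The small drive was still on its rest and nothing else looked disturbed in the last scene picture.

**Not fully confirmed:** the cameras disagreed by up to about 4 mm in absolute position, so I compared things within single views. The wall's inner edge was hidden behind the drive in the last view. Snugness therefore rests on the firm stop plus agreement to within about 1 mm, not on a direct look at the gap.

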